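Arm the programming station and hold the board carrier down on its probes

ROBOT

A 6-joint arm with a two-finger parallel gripper is mounted at the origin on the work surface. World frame = base frame: x ahead of the robot, y to its left, z up, the work surface at z = 0. Lengths are in mm, angles in rad, forces in N, time in s.
With the tool pointing down it reaches from about 400 to 925 mm from the base axis. Payload 12.5 kg.
Tool frame: the origin (TCP) lies at the very end of the fingers, on their centre line; the grasp point (between the pads) lies grip_depth behind it (grip_depth is the distance from the TCP to the grasp point, in mm); z points along the fingers, y is the line along which they close (so a half turn about z gives the same grasp; the last joint's range is limited). The gripper opens to 95 mm and grips with 3 to 60 N. Pads are 20 mm wide; open, the fingers measure 119 mm over their backs; the gripper's body (75 mm by 180 mm) begins 59 mm behind the grasp point.
Start: joints at [-1.316, 0.491, 1.559, -0, 1.092, -0.106], TCP at [220.663, -584.769, 214.661] pointing down, gripper open.
Joint ranges: [-3.1, 3.1], [-0.84, 2.19], [0.05, 2.79], [-1.13, 4.28], [0.06, 2.93], [-2.69, 2.69]. Speed limits (rad/s): [2.22, 2.22, 2.79, 3.14, 3.14, 3.14].

INTERFACE

Orientations are given as [roll, pitch, yaw] about the fixed x, y, z axes, in that order (R = Rz(yaw) Ry(pitch) Rx(roll)).
In Python, from cell import state, read_camera, job_done, grip_depth gives the robot as it stands.
- The arm moves only by the tool drive_tool, never from a script. Its argument "targets" is a list of rows, each an object with "jaw": the opening, from 0 (shut) to 1 (fully open); "travel": the shift along the tool's x, y, z in m, a list of three; "twist": the turn about the tool's z in rad. In form: [{"jaw": jaw, "travel": [tx, ty, tz], "twist": twist}, ...]. A call has 1 to 8 rows; each row is the pose to reach, as a shift and turn from the pose commanded when the call began, along the tool's axes at that moment; what a row does not reach only later rows make up. A row lasts 1/12 s, in which the tool goes at most 41.7 mm and 7.16 degrees, less where a joint would pass 70% of its speed; a pose out of reach is approached as far as the arm can. A call with a gripper value outside its range is refused whole. The fingers move at their own pace and stop on an object; the grip force is fixed at half the most. Time passes only in rows, so rows that repeat a pose let the fingers close. It gives the time, the measured TCP pose, the force, the opening and the grip force at its end, in the units of the state.
- state(): the state, without advancing time (a new reading comes with each control period).
- read_camera(name): name is "scene" or "top" or "wrist"; returns a dict with "frame" (384x512x3 uint8, red, green, blue), "fx", "fy", "cx", "cy" (pixels), "R" (3x3) and "t" (3): a world point X has camera coordinates R X + t. Camera axes: x right, y down, z forward; pixel columns grow to the right and rows downward; lengths in mm; the calibration is good to about 2 mm. A picture is of the moment at which its call begins. There is no depth.
- job_done(): hands the job in; it is judged then, once.
The state is a dict: "t": time; "joints": joint angles; "qvel": joint speeds; "tau": joint torques, N m; "eef_pos": TCP position; "tcp_rot": TCP orientation; "ft_force": force on the tool from outside, world axes, zero at the start; "moment": the same for the moment, N m; "opening": opening from 0.0 (shut) to 1.0 (fully open); "grip_force": force on a finger pad.
Only numpy, scipy, OpenCV 4.12 (cv2) and the standard library are available. Lean on these libraries where they do the work, as an engineer would, in place of code of your own. Each camera call takes 0.05 s, during which the arm holds its last target. There are 200 camera calls.

TASK

Ready the grey programming station by pressing its keys right down one at a time, red, then blue, then green, letting each come up again before the next. Then pick up the board carrier, fit it over the two dowels, large bore on the large dowel, and press it fully home, its end blocks flush on the aluminium deck. Hold it pressed home against the sprung probe plate for three seconds and finish still holding it down, leaving the screwdriver, solder spool and flux jar where they are.

Things in the scene. Friction and masses are not known exactly. Their poses are not given: they have to be found in the camera images.
- station: Programming station, bolted down: grey box 240 x 200 x 45 mm high. Origin at the centre of its underside on the bench, z up. The row of keys runs along its y at x = -88 mm; the flat aluminium deck (top at z = 45 mm) fills its +x part. On the deck stand two steel dowels at x = +45 mm, y = +56 mm (large) and y = -56 mm (small), with the sprung probe plate midway between.
- key_red_top (a point): Centre of the top face of the red key, on the station's +y end of the row. Each key is a round cap 24 mm across in a 33 mm bezel; its top stands 53 mm above the bench when up; keys are 55 mm apart. It moves down with the key.
- key_blue_top (a point): Centre of the top face of the blue key, in the middle of the row; otherwise as the red key.
- key_green_top (a point): Centre of the top face of the green key, on the station's -y end of the row; otherwise as the red key.
- key_red (a joint): Travel of the red key in m: 0 up, 0.005 right down. Its spring takes 1.5 N to start and 5 N when right down, and returns it.
- key_blue (a joint): Travel of the blue key, as for the red key.
- key_green (a joint): Travel of the green key, as for the red key.
- bed (a joint): Downward travel in m of the probe plate (pale, 46 x 66 mm, midway between the dowels): 0 at rest with its top 14 mm above the deck, 0.006 with the carrier home (own stop at 0.008). It pushes the carrier up with 4.5 N at first touch, 1 N more per mm, 10.5 N at home; the carrier's weight (2 to 3 N) alone does not press it down, and it rises again if let go.
- dowel_large (a point): Foot of the large dowel: on its axis, at the deck's level (45 mm above the bench), on the station's +y side, inside a blue disc on the deck. The dowel is 10 mm in diameter and 30 mm tall, its top 9 mm tapered to a blunt bullet nose. Axes as the station's.
- dowel_small (a point): Foot of the small dowel: on its axis, at the deck's level, on the station's -y side, inside a white disc. It is 7 mm in diameter, 30 mm tall, with the same nose. The dowels' axes are 112 mm apart.
- carrier: Board carrier, loose, 0.24 kg, 76 (x) x 142 (y) mm, right way up on the bench. Origin at the centre of its underside, z up, +y to the large bore. Two black end blocks 76 x 30 x 22 mm tall, each with an upright through bore; black side bars (inner faces x = +-28, top z = 22 mm); green board between, underside at z = 8 mm. Home: axes as the station's, origin at the station's (45, 0, 45) mm.
- carrier_grip (a point): Point to take the carrier by, inside its aluminium grip bar, which runs along the middle: 18 mm wide (x), 82 mm long (y), from the board up to a flat top 62 mm above the carrier's underside. This point is at mid width and length, 45 mm above the underside. Fingers close along the carrier's x.
- socket_large (a point): Lower mouth of the carrier's large bore, on its axis, level with the carrier's underside. Bore 12 mm in diameter with a 1.5 mm chamfer at the lower mouth; goes on the large dowel. This end block has blue dots on top, and is the carrier's +y end.
- socket_small (a point): Lower mouth of the carrier's small bore, on its axis, level with the underside, at the carrier's -y end (white dots on top). Bore 9 mm in diameter, same chamfer; goes on the small dowel (the large dowel does not enter it).
- screwdriver: Bystander: screwdriver with an orange handle, 160 mm long, lying on the bench beyond the work. Origin midway along it, at bench level.
- solder_spool: Bystander: steel spool of solder with a green top, 60 mm in diameter, 39 mm tall, standing on the bench at the left of the work. Origin at the centre of its underside.
- flux_jar: Bystander: amber jar with a black cap, 48 mm in diameter, 50 mm tall, standing on the bench at the right of the work. Origin at the centre of its underside.

How it is judged:
By the outcome, as a careful person would: the job done as asked, in the order asked, and still so for the second after the job is handed in, while the arm keeps its last pose, push and grip.
It also fails if it takes over 64 s, if anything falls off the work surface, if the arm or the gripper's body presses on something with over 40 N, if the wrist force passes 120 N, or if a joint passes its speed limit or range.

## Working session

There is one attempt and no reset: what is moved stays moved. The work goes in short steps, Python scripts to look and compute and a tool call to move; the robot and the scene stay as the last step left them, time stands still between calls to the robot, and variables do not carry over. Pictures are saved under pics/ and viewed, at most 10 in all, crops included, and the job is handed in when it is done.

Besides the shell and the picture viewer there is one more tool, called after "Emit:" as a command line: name --argument value ..., lists and objects as JSON in quotes. drive_tool: Moves the arm, as the interface text tells. Its arguments: {"type":"object","properties":{"targets":{"type":"array"}},"required":["targets"]}

```bash
mkdir -p pics; ls
python3 - <<'E'
from cell import *
import cv2
print(grip_depth); s=state(); print(s)
for n in("top","scene"):
    c=read_camera(n); cv2.imwrite(f"pics/{n}0.png",c["frame"][:,:,::-1]); print(n,c["fx"],c["cx"],c["cy"],c["R"],c["t"])
E
```

```text
pics
18.8
{'t': 0.0, 'joints': array([-1.31559089e+00,  4.91545348e-01,  1.55942161e+00, -2.08587910e-05,
        1.09171439e+00, -1.05573996e-01]), 'qvel': array([ 0.0003102 ,  0.0010883 ,  0.00217223,  0.00079783, -0.00235001,
       -0.0013091 ]), 'tau': array([ 2.11036306e-03, -6.12627554e+01, -2.58183521e+01,  6.94017811e-02,
        4.81487147e-02, -8.67012932e-05]), 'eef_pos': array([ 220.5993571 , -584.52321885,  214.08016958]), 'tcp_rot': array([-3.14050807e+00, -9.63271643e-05,  3.60789010e-01]), 'ft_force': array([-0.45321348, -0.3878332 , -0.10761165]), 'moment': array([-0.01496759,  0.00361153, -0.02148149]), 'grip_force': 0.0, 'opening': 1.0016247146654902}
top 367.0719429697024 254.33864671485165 191.00083078481094 [[ 0.00639337 -0.99997412  0.00329935]
 [-0.97884475 -0.00693297 -0.20448687]
 [ 0.20450445 -0.00192219 -0.97886375]] [ 13.35808675 613.20736599 938.57655583]
scene 394.50929800474694 246.19595523268688 195.64010212969626 [[ 0.89467053  0.44646596 -0.01525727]
 [ 0.34296837 -0.70835501 -0.61693263]
 [-0.28624698  0.54671869 -0.78686806]] [-532.23150751 -146.89242718 1420.64792895]
```

View pics/top0.png

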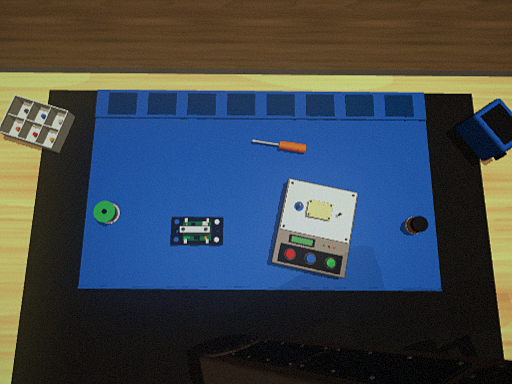

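View pics/scene0.png

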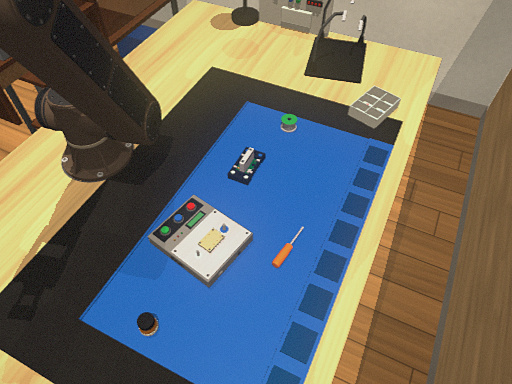

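The top view shows the keys: red at (290,254), blue (310,258) and green (331,262). The large dowel's blue disc is at about (299,206). The carrier is at about (197,231) with its blue dots on the left (+y). The scene view agrees with this layout.

```bash
cat > h.py <<'E'
from cell import *
import cv2, numpy as np
def ray(c,uv,z):
    R,t=np.array(c["R"]),np.array(c["t"]); o=-R.T@t
    d=R.T@np.array([(uv[0]-c["cx"])/c["fx"],(uv[1]-c["cy"])/c["fy"],1.]); return o+d*(z-o[2])/d[2]
def proj(c,X):
    p=np.array(c["R"])@np.array(X,float)+c["t"]; return np.array([c["fx"]*p[0]/p[2]+c["cx"],c["fy"]*p[1]/p[2]+c["cy"]])
def mask(c,h0,h1,s=110,v=60,s1=255,v1=255):
    h=cv2.cvtColor(c["frame"],cv2.COLOR_RGB2HSV)
    if h0<=h1: return cv2.inRange(h,(h0,s,v),(h1,s1,v1))
    return cv2.inRange(h,(h0,s,v),(180,s1,v1))|cv2.inRange(h,(0,s,v),(h1,s1,v1))
def blobs(m,amin=15,amax=1e9,box=None):
    if box: k=np.zeros_like(m); k[box[1]:box[3],box[0]:box[2]]=1; m=m*k
    n,_,st,ce=cv2.connectedComponentsWithStats(m)
    return [(ce[i].round(2),st[i][2:5].tolist()) for i in range(1,n) if amin<=st[i][4]<=amax]
def tool(d,yaw):  # world shift -> tool axes (pointing down, roll=pi)
    c,s=np.cos(yaw),np.sin(yaw); return np.array([c*d[0]+s*d[1], s*d[0]-c*d[1], -d[2]])
E
python3 - <<'E'
from h import *
c=read_camera("top")
for n,h,z,box in (("red",(170,8),53,(270,240,350,275)),("blue",(100,125),53,(280,245,345,275)),("green",(45,80),53,(318,250,345,275)),("disc",(100,125),45,(285,195,306,215)),("cblue",(95,125),22,(168,215,225,248)),("plate",(20,35),59,(295,190,345,225))):
    for b in blobs(mask(c,*h,s=70 if n=="plate" else 110),6,box=box): print(n,b,ray(c,b[0],z).round(1))
w=cv2.cvtColor(c["frame"],cv2.COLOR_RGB2HSV)
m=cv2.inRange(w,(0,0,150),(180,60,255))
for b in blobs(m,3,box=(168,212,226,250)): print("white",b,ray(c,b[0],22).round(1),ray(c,b[0],62).round(1))
cv2.imwrite("pics/crop1.png",cv2.resize(c["frame"][170:285,160:365,::-1],(800,449),interpolation=cv2.INTER_CUBIC))
w=read_camera("wrist"); cv2.imwrite("pics/w0.png",w["frame"][:,:,::-1])
C=-np.array(w["R"]).T@w["t"]; print(w["fx"],w["cx"],w["cy"],w["R"],C,state()["eef_pos"])
E
```

```text
red (array([289.72, 253.58]), [10, 10, 71]) [445.6 -77.9  53. ]
blue (array([309.91, 258.03]), [9, 9, 67]) [ 434.3 -131.4   53. ]
blue (array([294.97, 271.06]), [44, 10, 239]) [400.2 -91.1  53. ]
green (array([330.24, 262.45]), [9, 10, 67]) [ 423.1 -185.1   53. ]
disc (array([298.15, 206.21]), [10, 9, 47]) [ 574.9 -103.6   45. ]
cblue (array([195.15, 232.02]), [57, 33, 534]) [504.2 181.1  22. ]
cblue (array([176.45, 221.31]), [6, 6, 29]) [533.7 234.5  22. ]
cblue (array([177. , 230.5]), [3, 4, 10]) [508.  231.7  22. ]
cblue (array([216.67, 230.89]), [4, 3, 9]) [507.7 121.4  22. ]
cblue (array([175.6 , 238.83]), [6, 7, 30]) [485.  234.4  22. ]
plate (array([319.17, 209.48]), [25, 20, 355]) [ 564.  -158.8   59. ]
white (array([186. , 219.5]), [3, 4, 12]) [538.9 208.1  22. ] [533.8 200.7  62. ]
white (array([196.6 , 227.56]), [30, 15, 197]) [516.6 177.5  22. ] [512.3 171.4  62. ]
white (array([216.5 , 221.22]), [4, 5, 18]) [534.7 122.6  22. ] [529.7 118.6  62. ]
white (array([216., 239.]), [5, 5, 21]) [485.3 122.7  22. ] [482.2 118.6  62. ]
white (array([185. , 240.5]), [3, 4, 12]) [480.6 208.2  22. ] [477.7 200.8  62. ]
white (array([206.8, 240.5]), [3, 4, 10]) [481. 148.  22.] [478.1 142.9  62. ]
272.6095440894699 255.54344725132285 189.0062501415189 [[ 0.35325853 -0.93552425 -0.00166927]
 [-0.90662925 -0.3427866   0.24600964]
 [-0.23072018 -0.0853916  -0.96926595]] [ 284.41331413 -559.74670312  384.29267291] [ 220.61912141 -584.60217612  214.29255807]
```

View pics/crop1.png

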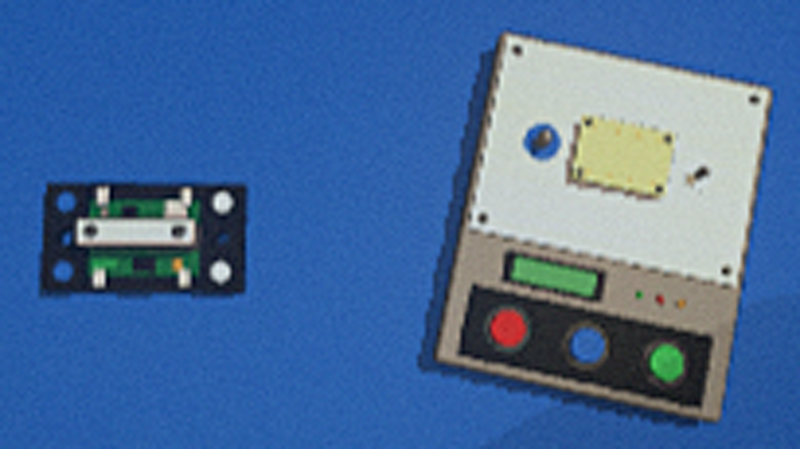

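Emit:
drive_tool --targets '[{"jaw":0,"travel":[0.39,-0.395,0.11],"twist":-1.003},{"jaw":0,"travel":[0.39,-0.395,0.11],"twist":-1.003},{"jaw":0,"travel":[0.39,-0.395,0.11],"twist":-1.003},{"jaw":0,"travel":[0.39,-0.395,0.11],"twist":-1.003},{"jaw":0,"travel":[0.39,-0.395,0.11],"twist":-1.003},{"jaw":0,"travel":[0.39,-0.395,0.11],"twist":-1.003},{"jaw":0,"travel":[0.39,-0.395,0.11],"twist":-1.003},{"jaw":0,"travel":[0.39,-0.395,0.11],"twist":-1.003}]'

```text
t: 0.87
eef_pos: [353.8, -284.2, 149.6]
tcp_rot: [3.141, 0.0, 1.367]
ft_force: [1.4, -1.5, -0.5]
opening: 0.494
grip_force: 0.0
```

Emit:
drive_tool --targets '[{"jaw":0,"travel":[0.21,0.045,0.05],"twist":0},{"jaw":0,"travel":[0.21,0.045,0.05],"twist":0},{"jaw":0,"travel":[0.21,0.045,0.05],"twist":0},{"jaw":0,"travel":[0.21,0.045,0.05],"twist":0},{"jaw":0,"travel":[0.21,0.045,0.05],"twist":0},{"jaw":0,"travel":[0.21,0.045,0.05],"twist":0},{"jaw":0,"travel":[0.21,0.045,0.05],"twist":0},{"jaw":0,"travel":[0.21,0.045,0.05],"twist":0}]'

```text
t: 1.53
eef_pos: [441.3, -89.5, 99.7]
tcp_rot: [-3.141, 0.0, 1.363]
ft_force: [0.3, 0.2, 1.1]
opening: 0.006
grip_force: 0.0
```

Run:
```python
from h import *
w=read_camera("wrist"); cv2.imwrite("pics/w1.png",w["frame"][:,:,::-1])
s=state(); p=s["eef_pos"]; yaw=s["tcp_rot"][2]; print(p,s["tcp_rot"],s["opening"])
for n,h in (("red",(170,8)),("blue",(100,125)),("green",(45,80))):
    for b in blobs(mask(w,*h),150): print(n,b,ray(w,b[0],53).round(1))
print((tool(np.array([445.6,-77.9,58])-p,yaw)).round(1))
```

```text
[441.17795785 -90.29377751  99.90347141] [3.14157357e+00 1.66904815e-04 1.36139104e+00] 0.005233937937807285
red (array([257.9 , 191.02]), [29, 31, 668]) [445.  -77.2  53. ]
blue (array([309.57,  78.52]), [407, 235, 58642]) [ 5.002e+02 -5.000e-01  5.300e+01]
blue (array([412.41, 187.47]), [30, 28, 454]) [ 569.4 -100.3   53. ]
blue (array([397.53, 365.28]), [80, 23, 1709]) [ 542.9 -278.2   53. ]
green (array([308.23, 190.44]), [19, 15, 176]) [485.5 -85.3  53. ]
[13.   1.7 41.9]
```

View pics/w1.png

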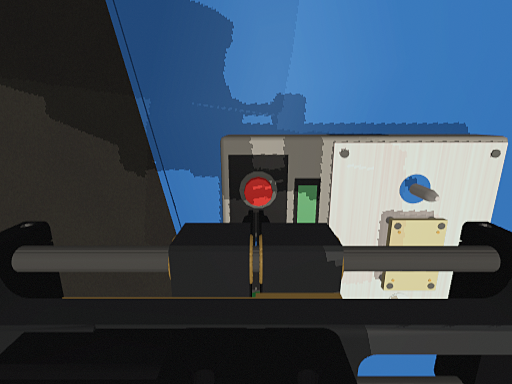

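The wrist view has the red key at (258,191), which puts it at (445,-77). That matches the top view, so I'll press it.

Emit:
drive_tool --targets '[{"jaw":0,"travel":[0.013,0.0015,0.02],"twist":0},{"jaw":0,"travel":[0.013,0.0015,0.042],"twist":0},{"jaw":0,"travel":[0.013,0.0015,0.046],"twist":0},{"jaw":0,"travel":[0.013,0.0015,0.049],"twist":0},{"jaw":0,"travel":[0.013,0.0015,0.051],"twist":0},{"jaw":0,"travel":[0.013,0.0015,0.0525],"twist":0},{"jaw":0,"travel":[0.013,0.0015,0.0525],"twist":0},{"jaw":0,"travel":[0.013,0.0015,0.0525],"twist":0}]'

```text
t: 2.25
eef_pos: [445.3, -78.2, 48.3]
tcp_rot: [3.141, 0.0, 1.36]
ft_force: [-3.2, -1.1, 5.4]
opening: 0.003
grip_force: 2.4
```

Emit:
drive_tool --targets '[{"jaw":0,"travel":[0,0,0.001],"twist":0},{"jaw":0,"travel":[0,0,0.002],"twist":0},{"jaw":0,"travel":[0,0,0.002],"twist":0},{"jaw":0,"travel":[0,0,0.002],"twist":0}]'

```text
t: 2.58
eef_pos: [445.4, -78.2, 47.7]
tcp_rot: [3.14, 0.001, 1.361]
ft_force: [-10.3, -1.4, 34.1]
opening: 0.007
grip_force: 17.0
```

Emit:
drive_tool --targets '[{"jaw":0,"travel":[0,0,-0.018],"twist":0},{"jaw":0,"travel":[0,0,-0.018],"twist":0},{"jaw":0,"travel":[0,0,-0.018],"twist":0},{"jaw":0,"travel":[-0.03,0,-0.018],"twist":0},{"jaw":0,"travel":[-0.055,0,-0.018],"twist":0},{"jaw":0,"travel":[-0.055,0,-0.018],"twist":0},{"jaw":0,"travel":[-0.055,0,-0.018],"twist":0}]'

```text
t: 3.17
eef_pos: [433.8, -132.4, 63.2]
tcp_rot: [3.141, 0.0, 1.358]
ft_force: [0.6, 0.7, -0.3]
opening: 0.003
grip_force: 0.0
```

Emit:
drive_tool --targets '[{"jaw":0,"travel":[0,0,0.009],"twist":0},{"jaw":0,"travel":[0,0,0.013],"twist":0},{"jaw":0,"travel":[0,0,0.015],"twist":0},{"jaw":0,"travel":[0,0,0.0165],"twist":0},{"jaw":0,"travel":[0,0,0.0175],"twist":0},{"jaw":0,"travel":[0,0,0.0175],"twist":0},{"jaw":0,"travel":[0,0,0.0175],"twist":0}]'

```text
t: 3.75
eef_pos: [434.3, -131.0, 47.6]
tcp_rot: [3.14, 0.001, 1.362]
ft_force: [-10.0, -0.6, 42.4]
opening: 0.003
grip_force: 21.5
```

Emit:
drive_tool --targets '[{"jaw":0,"travel":[0,0,-0.018],"twist":0},{"jaw":0,"travel":[0,0,-0.018],"twist":0},{"jaw":0,"travel":[0,0,-0.018],"twist":0},{"jaw":0,"travel":[-0.03,0,-0.018],"twist":0},{"jaw":0,"travel":[-0.055,0,-0.018],"twist":0},{"jaw":0,"travel":[-0.055,0,-0.018],"twist":0},{"jaw":0,"travel":[-0.055,0,-0.018],"twist":0}]'

```text
t: 4.33
eef_pos: [422.1, -185.4, 63.0]
tcp_rot: [-3.14, -0.0, 1.359]
ft_force: [-0.3, 0.4, 0.6]
opening: 0.005
grip_force: 0.0
```

Emit:
drive_tool --targets '[{"jaw":0,"travel":[0,0,0.009],"twist":0},{"jaw":0,"travel":[0,0,0.013],"twist":0},{"jaw":0,"travel":[0,0,0.015],"twist":0},{"jaw":0,"travel":[0,0,0.016],"twist":0},{"jaw":0,"travel":[0,0,0.0165],"twist":0},{"jaw":0,"travel":[0,0,0.0168],"twist":0},{"jaw":0,"travel":[0,0,0.0168],"twist":0}]'

```text
t: 4.92
eef_pos: [422.5, -184.5, 47.9]
tcp_rot: [3.141, 0.0, 1.362]
ft_force: [-5.0, 1.5, 25.0]
opening: 0.007
grip_force: 12.7
```

Emit:
drive_tool --targets '[{"jaw":0,"travel":[0,0,-0.04],"twist":0},{"jaw":0.3,"travel":[0,0,-0.08],"twist":0},{"jaw":1,"travel":[0.3,0.01,-0.1],"twist":-0.215},{"jaw":1,"travel":[0.3,0.01,-0.1],"twist":-0.215},{"jaw":1,"travel":[0.3,0.01,-0.1],"twist":-0.215},{"jaw":1,"travel":[0.3,0.01,-0.1],"twist":-0.215},{"jaw":1,"travel":[0.3,0.01,-0.1],"twist":-0.215},{"jaw":1,"travel":[0.3,0.01,-0.1],"twist":-0.215}]'

```text
t: 5.58
eef_pos: [482.2, 59.7, 143.4]
tcp_rot: [-3.141, -0.0, 1.577]
ft_force: [1.6, -0.1, -0.1]
opening: 0.434
grip_force: 0.0
```

Emit:
drive_tool --targets '[{"jaw":1,"travel":[0.05,0,0],"twist":0},{"jaw":1,"travel":[0.05,0,0],"twist":0},{"jaw":1,"travel":[0.05,0,0],"twist":0},{"jaw":1,"travel":[0.05,0,0],"twist":0}]'

```text
t: 5.92
eef_pos: [481.7, 107.4, 143.1]
tcp_rot: [-3.14, 0.0, 1.578]
ft_force: [0.1, -0.4, -1.1]
opening: 0.72
grip_force: 0.0
```

Run:
```python
from h import *
w=read_camera("wrist"); cv2.imwrite("pics/w2.png",w["frame"][:,:,::-1]); np.save("w2.npy",w,allow_pickle=True)
s=state(); p=s["eef_pos"]; print(p,s["tcp_rot"],s["opening"])
for n,X in (("grip",(509.7,178.5,62)),("L",(509.5,234.4,22)),("S",(510,122.6,22))): print(n,proj(w,X).round(1))
```

```text
[481.94428766 106.6009705  143.21702576] [-3.14065748e+00  2.86474483e-04  1.57643147e+00] 0.7620245273098225
grip [288.4 118.5]
L [285.6  60. ]
S [282.5 171.9]
```

View pics/w2.png

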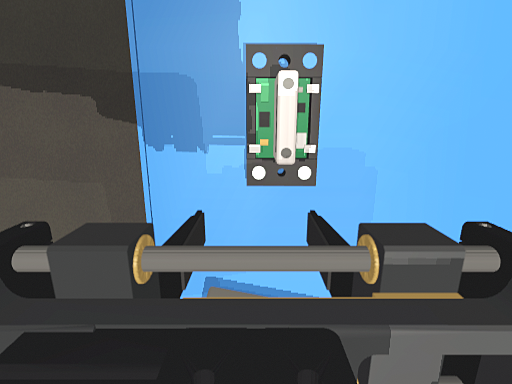

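The bar centre is at (287,117) against a predicted (288,118). The bores are at (284,61) and (281,171). The estimate holds, so I'll grasp.

Emit:
drive_tool --targets '[{"jaw":1,"travel":[0.04,0.014,0],"twist":0},{"jaw":1,"travel":[0.072,0.0275,0],"twist":0},{"jaw":0.8,"travel":[0.072,0.0275,0.03],"twist":0},{"jaw":0.7,"travel":[0.072,0.0275,0.07],"twist":0},{"jaw":0.6,"travel":[0.072,0.0275,0.1],"twist":0},{"jaw":0.5,"travel":[0.072,0.0275,0.115],"twist":0},{"jaw":0.5,"travel":[0.072,0.0275,0.116],"twist":0},{"jaw":0.4,"travel":[0.072,0.0275,0.116],"twist":0}]'

```text
t: 6.63
eef_pos: [509.5, 177.7, 27.2]
tcp_rot: [-3.14, 0.0, 1.574]
ft_force: [-0.9, -0.5, 0.3]
opening: 0.593
grip_force: 0.0
```

Emit:
drive_tool --targets '[{"jaw":0,"travel":[0,0,0],"twist":0},{"jaw":0,"travel":[0,0,0],"twist":0},{"jaw":0,"travel":[0,0,0],"twist":0},{"jaw":0,"travel":[0,0,0],"twist":0},{"jaw":0,"travel":[0,0,0],"twist":0},{"jaw":0,"travel":[0,0,0],"twist":0},{"jaw":0,"travel":[0,0,0],"twist":0},{"jaw":0,"travel":[0,0,0],"twist":0}]'

```text
t: 7.3
eef_pos: [509.6, 179.1, 28.1]
tcp_rot: [3.141, 0.0, 1.576]
ft_force: [-1.2, -0.8, 7.4]
opening: 0.186
grip_force: 30.0
```

Emit:
drive_tool --targets '[{"jaw":0,"travel":[0,0,-0.02],"twist":0},{"jaw":0,"travel":[0,0,-0.05],"twist":0},{"jaw":0,"travel":[0,0,-0.085],"twist":0},{"jaw":0,"travel":[-0.03,0,-0.11],"twist":0.03},{"jaw":0,"travel":[-0.06,0.01,-0.112],"twist":0.07},{"jaw":0,"travel":[-0.09,0.015,-0.112],"twist":0.1},{"jaw":0,"travel":[-0.12,0.02,-0.112],"twist":0.13},{"jaw":0,"travel":[-0.15,0.025,-0.112],"twist":0.16}]'

```text
t: 7.97
eef_pos: [535.1, 27.9, 139.7]
tcp_rot: [-3.141, 0.0, 1.415]
ft_force: [0.6, 0.3, -1.8]
opening: 0.185
grip_force: 30.0
```

Emit:
drive_tool --targets '[{"jaw":0,"travel":[-0.03,0.01,0],"twist":0.02},{"jaw":0,"travel":[-0.06,0.015,0],"twist":0.04},{"jaw":0,"travel":[-0.09,0.018,0],"twist":0.05},{"jaw":0,"travel":[-0.12,0.02,0],"twist":0.052},{"jaw":0,"travel":[-0.14,0.02,0],"twist":0.052},{"jaw":0,"travel":[-0.15,0.02,0],"twist":0.052},{"jaw":0,"travel":[-0.155,0.02,0],"twist":0.052},{"jaw":0,"travel":[-0.155,0.02,0],"twist":0.052}]'

```text
t: 8.63
eef_pos: [530.8, -127.3, 139.5]
tcp_rot: [-3.141, -0.0, 1.363]
ft_force: [0.2, 0.3, -2.2]
opening: 0.187
grip_force: 30.0
```

Run:
```python
from h import *
w=read_camera("wrist"); t=read_camera("top"); s=state(); p=s["eef_pos"]; yaw=s["tcp_rot"][2]; print(p,s["tcp_rot"],s["opening"],s["ft_force"])
print((tool(np.array([564.5,-158.7,p[2]])-p,yaw)).round(1),yaw-1.364)
cv2.imwrite("pics/w3.png",np.vstack([w["frame"][:300],])[:,:,::-1])
for b in blobs(mask(w,95,125,s=90),30,3000): print(b,ray(w,b[0],p[2]-28+22).round(1))
```

```text
[ 531.06892741 -126.11533707  139.57049348] [-3.14128290e+00 -1.50767436e-04  1.36429628e+00] 0.18613836683028864 [-0.17330595  0.26206837 -3.19786178]
[-25.   39.4  -0. ] 0.00029628131684611425
(array([216.67, 143.18]), [23, 23, 415]) [517.1 -68.2 133.6]
(array([294.35, 143.21]), [22, 23, 410]) [565.6 -78.4 133.6]
(array([163.02, 214.82]), [25, 23, 418]) [ 469.6 -107.6  133.6]
(array([135.76, 282.18]), [15, 26, 244]) [ 435.2 -153.4  133.6]
(array([410.56, 284.37]), [83, 28, 2228]) [ 631.1 -196.4  133.6]
(array([398.48, 365.17]), [77, 23, 1676]) [ 616.6 -267.7  133.6]
```

View pics/w3.png

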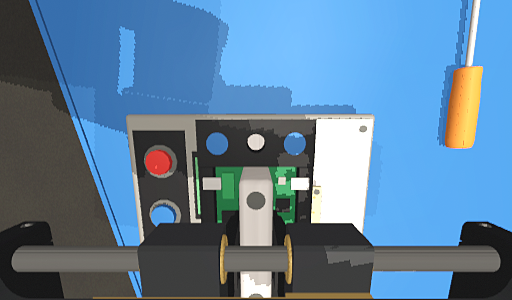

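The blue dots at (217,143) and (294,143) show the carrier centred in the grip, at the right yaw. I can see the deck through the large bore at (256,142). I'll go above the dowels and look through the bore.

Emit:
drive_tool --targets '[{"jaw":0,"travel":[-0.012,0.02,0],"twist":0},{"jaw":0,"travel":[-0.0235,0.0395,0.005],"twist":0},{"jaw":0,"travel":[-0.0235,0.0395,0.015],"twist":0},{"jaw":0,"travel":[-0.0235,0.0395,0.026],"twist":0},{"jaw":0,"travel":[-0.0235,0.0395,0.026],"twist":0},{"jaw":0,"travel":[-0.0235,0.0395,0.026],"twist":0}]'

```text
t: 9.23
eef_pos: [564.0, -156.9, 112.9]
tcp_rot: [-3.139, -0.0, 1.365]
ft_force: [0.3, -0.9, -2.4]
opening: 0.189
grip_force: 30.0
```

Run:
```python
from h import *
w=read_camera("wrist"); s=state(); p=s["eef_pos"]; yaw=s["tcp_rot"][2]; print(p,yaw,s["ft_force"])
for n,h in (("red",(170,8)),("blue",(95,125))):
    for b in blobs(mask(w,*h,s=90),100,3000): print(n,b,ray(w,b[0],53 if n=="red" else p[2]-6).round(1))
for z in (45,75): print("dowel",z,proj(w,(576,-103.9,z)).round(1), proj(w,(553,-213.5,z)).round(1))
C=-np.array(w["R"]).T@w["t"]; print("cam",tool(C-p,yaw))
cv2.imwrite("pics/w4.png",cv2.resize(w["frame"][90:240,150:350,::-1],(800,600),interpolation=cv2.INTER_CUBIC))
```

```text
[ 564.42526949 -157.15908764  113.48232415] 1.3646434954908626 [-0.02445324 -0.26501881 -3.08838098]
red (array([ 99.95, 140.13]), [33, 29, 766]) [446.9 -78.2  53. ]
blue (array([216.68, 143.2 ]), [23, 23, 414]) [550.2 -97.8 107.5]
blue (array([294.34, 143.25]), [22, 23, 408]) [ 598.6 -107.9  107.5]
blue (array([108.43, 202.53]), [30, 28, 643]) [ 469.4 -121.3  107.5]
blue (array([103.37, 287.75]), [60, 26, 311]) [ 444.  -182.6  107.5]
blue (array([410.58, 284.38]), [83, 28, 2226]) [ 664.  -225.2  107.5]
blue (array([398.48, 365.17]), [77, 23, 1676]) [ 649.7 -296.2  107.5]
dowel 45 [257.8 138.1] [257.4 256.5]
dowel 75 [258.  140.7] [257.5 273.6]
cam [  69.49160998   -0.79318586 -169.47639395]
```

View pics/w4.png

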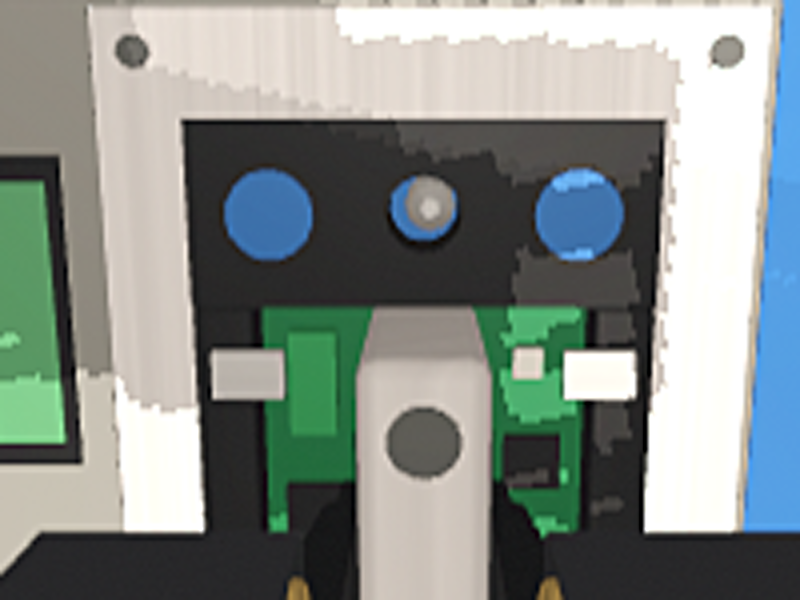

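Through the bore, the dowel nose is at about (257,142) and the bore centre at (255.5,143). The correction is about -1.7 mm in tool x and +1.2 mm in tool y. Then I'll descend gently.

Emit:
drive_tool --targets '[{"jaw":0,"travel":[-0.0017,0.0012,0],"twist":0},{"jaw":0,"travel":[-0.0017,0.0012,0],"twist":0},{"jaw":0,"travel":[-0.0017,0.0012,0.005],"twist":0},{"jaw":0,"travel":[-0.0017,0.0012,0.01],"twist":0},{"jaw":0,"travel":[-0.0017,0.0012,0.014],"twist":0},{"jaw":0,"travel":[-0.0017,0.0012,0.017],"twist":0},{"jaw":0,"travel":[-0.0017,0.0012,0.02],"twist":0},{"jaw":0,"travel":[-0.0017,0.0012,0.02],"twist":0}]'

```text
t: 9.95
eef_pos: [565.2, -159.7, 92.8]
tcp_rot: [-3.14, -0.001, 1.364]
ft_force: [-0.2, 2.2, -3.5]
opening: 0.188
grip_force: 30.0
```

Run:
```python
from h import *
w=read_camera("wrist"); s=state(); p=s["eef_pos"]; print(p,s["tcp_rot"],s["ft_force"],s["moment"],s["opening"])
cv2.imwrite("pics/w5.png",cv2.resize(w["frame"][90:240,150:350,::-1],(800,600),interpolation=cv2.INTER_CUBIC))
```

```text
[ 565.2400228  -159.69880314   93.03827069] [-3.13996972e+00 -4.28547207e-04  1.36377817e+00] [-1.78353071  1.23278926 -3.06957608] [0.48025687 0.12879328 0.04974465] 0.18831922356393593
```

View pics/w5.png

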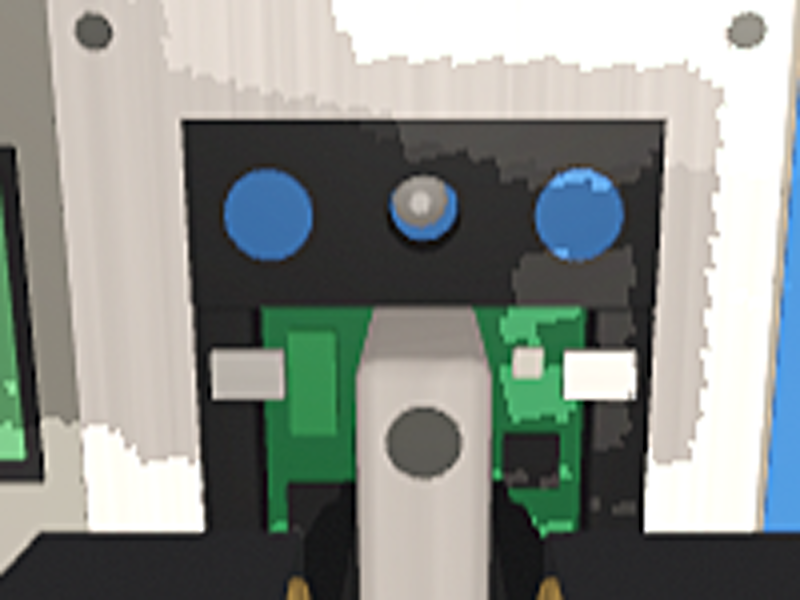

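The nose is in the bore with only small side forces, sitting slightly toward +y. I'll shift 0.7 mm and go on down.

Emit:
drive_tool --targets '[{"jaw":0,"travel":[0.0007,0,0],"twist":0},{"jaw":0,"travel":[0.0007,0,0.003],"twist":0},{"jaw":0,"travel":[0.0007,0,0.006],"twist":0},{"jaw":0,"travel":[0.0007,0,0.009],"twist":0},{"jaw":0,"travel":[0.0007,0,0.011],"twist":0},{"jaw":0,"travel":[0.0007,0,0.013],"twist":0},{"jaw":0,"travel":[0.0007,0,0.013],"twist":0}]'

```text
t: 10.58
eef_pos: [565.6, -159.2, 80.1]
tcp_rot: [-3.141, -0.0, 1.364]
ft_force: [-3.2, 3.2, -4.7]
opening: 0.191
grip_force: 30.0
```

Emit:
drive_tool --targets '[{"jaw":0,"travel":[0,0,0.001],"twist":0},{"jaw":0,"travel":[0,0,0.002],"twist":0},{"jaw":0,"travel":[0,0,0.003],"twist":0},{"jaw":0,"travel":[0,0,0.004],"twist":0},{"jaw":0,"travel":[0,0,0.004],"twist":0},{"jaw":0,"travel":[0,0,0.004],"twist":0}]'

```text
t: 11.08
eef_pos: [565.7, -159.2, 77.1]
tcp_rot: [-3.141, 0.0, 1.364]
ft_force: [-5.4, 3.7, 4.7]
opening: 0.187
grip_force: 30.0
```

Emit:
drive_tool --targets '[{"jaw":0,"travel":[0.0003,-0.0007,0],"twist":0},{"jaw":0,"travel":[0.0003,-0.0007,0.001],"twist":0},{"jaw":0,"travel":[0.0003,-0.0007,0.002],"twist":0},{"jaw":0,"travel":[0.0003,-0.0007,0.003],"twist":0},{"jaw":0,"travel":[0.0003,-0.0007,0.004],"twist":0},{"jaw":0,"travel":[0.0003,-0.0007,0.004],"twist":0},{"jaw":0,"travel":[0.0003,-0.0007,0.004],"twist":0}]'

```text
t: 11.67
eef_pos: [565.6, -159.2, 73.5]
tcp_rot: [3.14, 0.0, 1.364]
ft_force: [-3.1, 2.7, 8.3]
opening: 0.191
grip_force: 30.0
```

Emit:
drive_tool --targets '[{"jaw":0,"travel":[0,0,0.0005],"twist":0},{"jaw":0,"travel":[0,0,0.001],"twist":0},{"jaw":0,"travel":[0,0,0.0015],"twist":0},{"jaw":0,"travel":[0,0,0.0015],"twist":0},{"jaw":0,"travel":[0,0,0.0015],"twist":0}]'

```text
t: 12.08
eef_pos: [565.6, -159.2, 73.1]
tcp_rot: [3.14, 0.001, 1.364]
ft_force: [-6.6, 3.9, 19.7]
opening: 0.19
grip_force: 30.0
```

The force rose sharply, and the TCP is at 73.1, exactly deck 45 plus the 28.1 it had at the grasp. So the carrier is home, and I'll hold it there.

Emit:
drive_tool --targets '[{"jaw":0,"travel":[0,0,0.0003],"twist":0},{"jaw":0,"travel":[0,0,0.0003],"twist":0},{"jaw":0,"travel":[0,0,0.0003],"twist":0},{"jaw":0,"travel":[0,0,0.0003],"twist":0},{"jaw":0,"travel":[0,0,0.0003],"twist":0},{"jaw":0,"travel":[0,0,0.0003],"twist":0},{"jaw":0,"travel":[0,0,0.0003],"twist":0},{"jaw":0,"travel":[0,0,0.0003],"twist":0}]'

```text
t: 12.75
eef_pos: [565.7, -159.2, 73.0]
tcp_rot: [3.139, 0.001, 1.364]
ft_force: [-8.9, 4.1, 23.5]
opening: 0.189
grip_force: 30.0
```

Emit:
drive_tool --targets '[{"jaw":0,"travel":[0,0,0],"twist":0},{"jaw":0,"travel":[0,0,0],"twist":0},{"jaw":0,"travel":[0,0,0],"twist":0},{"jaw":0,"travel":[0,0,0],"twist":0},{"jaw":0,"travel":[0,0,0],"twist":0},{"jaw":0,"travel":[0,0,0],"twist":0},{"jaw":0,"travel":[0,0,0],"twist":0},{"jaw":0,"travel":[0,0,0],"twist":0}]'

```text
t: 13.42
eef_pos: [565.7, -159.2, 73.1]
tcp_rot: [3.139, 0.001, 1.364]
ft_force: [-8.7, 3.4, 23.5]
opening: 0.189
grip_force: 30.0
```

Emit:
drive_tool --targets '[{"jaw":0,"travel":[0,0,0],"twist":0},{"jaw":0,"travel":[0,0,0],"twist":0},{"jaw":0,"travel":[0,0,0],"twist":0},{"jaw":0,"travel":[0,0,0],"twist":0},{"jaw":0,"travel":[0,0,0],"twist":0},{"jaw":0,"travel":[0,0,0],"twist":0},{"jaw":0,"travel":[0,0,0],"twist":0},{"jaw":0,"travel":[0,0,0],"twist":0}]'

```text
t: 14.08
eef_pos: [565.7, -159.2, 73.1]
tcp_rot: [3.139, 0.001, 1.364]
ft_force: [-8.3, 3.5, 23.5]
opening: 0.187
grip_force: 30.0
```

Emit:
drive_tool --targets '[{"jaw":0,"travel":[0,0,0],"twist":0},{"jaw":0,"travel":[0,0,0],"twist":0},{"jaw":0,"travel":[0,0,0],"twist":0},{"jaw":0,"travel":[0,0,0],"twist":0},{"jaw":0,"travel":[0,0,0],"twist":0},{"jaw":0,"travel":[0,0,0],"twist":0},{"jaw":0,"travel":[0,0,0],"twist":0},{"jaw":0,"travel":[0,0,0],"twist":0}]'

```text
t: 14.75
eef_pos: [565.7, -159.2, 73.1]
tcp_rot: [3.139, 0.001, 1.364]
ft_force: [-8.8, 3.4, 23.3]
opening: 0.19
grip_force: 30.0
```

Emit:
drive_tool --targets '[{"jaw":0,"travel":[0,0,0],"twist":0},{"jaw":0,"travel":[0,0,0],"twist":0},{"jaw":0,"travel":[0,0,0],"twist":0},{"jaw":0,"travel":[0,0,0],"twist":0},{"jaw":0,"travel":[0,0,0],"twist":0},{"jaw":0,"travel":[0,0,0],"twist":0},{"jaw":0,"travel":[0,0,0],"twist":0},{"jaw":0,"travel":[0,0,0],"twist":0}]'

```text
t: 15.42
eef_pos: [565.7, -159.2, 73.1]
tcp_rot: [3.139, 0.001, 1.364]
ft_force: [-8.6, 3.2, 23.3]
opening: 0.189
grip_force: 30.0
```

Run:
```python
from h import *
w=read_camera("wrist"); s=state(); print(s["t"],s["eef_pos"],s["ft_force"],s["grip_force"],s["moment"])
for b in blobs(mask(w,95,125,s=90),100,3000,box=(190,110,320,170)): print(b)
t=read_camera("scene")
a=cv2.resize(w["frame"][90:240,150:350,::-1],(400,300)); b=cv2.resize(t["frame"][180:300,140:300,::-1],(400,300))
cv2.imwrite("pics/end.png",np.hstack([a,b]))
```

```text
15.4667 [ 565.6501625  -159.19265867   73.03738702] [-8.22095776  3.19774535 23.30944576] 30.02097487449646 [ 0.80042104  1.82745985 -0.00747271]
(array([216.51, 143.18]), [22, 23, 414])
(array([294.2, 143.2]), [23, 23, 414])
```

View pics/end.png

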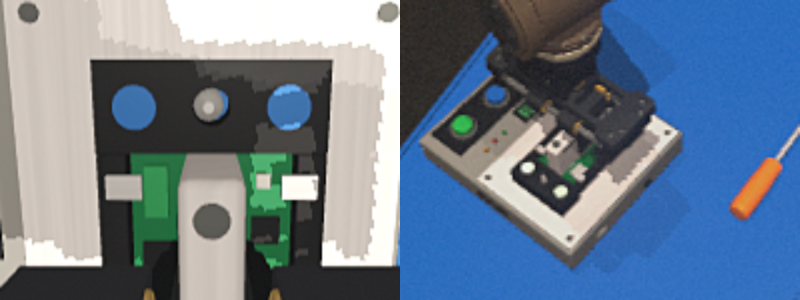

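The dots haven't moved in the wrist view, so nothing has slipped. The dowel fills the bore and the blocks sit flat on the deck. I'll add a little more hold time, then hand in.

Emit:
drive_tool --targets '[{"jaw":0,"travel":[0,0,0],"twist":0},{"jaw":0,"travel":[0,0,0],"twist":0},{"jaw":0,"travel":[0,0,0],"twist":0},{"jaw":0,"travel":[0,0,0],"twist":0},{"jaw":0,"travel":[0,0,0],"twist":0},{"jaw":0,"travel":[0,0,0],"twist":0},{"jaw":0,"travel":[0,0,0],"twist":0},{"jaw":0,"travel":[0,0,0],"twist":0}]'

```text
t: 16.18
eef_pos: [565.6, -159.2, 73.0]
tcp_rot: [3.139, 0.001, 1.364]
ft_force: [-8.2, 4.7, 23.8]
opening: 0.188
grip_force: 30.0
```

```bash
python3 -c "
from cell import *
print(job_done())"
```

```text
the job is handed in; nothing more can be done
None
```

The job is handed in at about 16 s: I pressed red, blue and green right down in order, fitted the carrier over both dowels, held it home on the deck for about 4 s, and finished still pressing it down with about 23 N; the fingertips briefly reached 42 N on the blue key, and I never moved near the screwdriver, spool or jar.

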